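# Rock the stuck freehub body off its hub

## Task

Take hold of the splined freehub body on top of the hub and pull it off: it sits tight on a seal, so rock it clearly from side to side - over one way, back through upright and over again - easing it up a little with each swing until it frees. The hub stand is only standing on the bench, so do not lift, tip or drag it, and leave the bottle, the tub and the cassette where they are. Finish while still gripping the freed body, held steady and upright just clear above the hub; do not put it down or let go.

Things in the scene. Friction and masses are not known exactly. Their poses are not given: they have to be found in the camera images.
- freehub: the bright steel freehub body, 58 mm tall, 0.3 kg, upright on the hub. Origin: centre of its underside, z up its axis. Lower 18 mm: a round skirt, 48 mm outside, hollow below (37 mm bore, 17 mm deep), over the hub's boss; a seal lip inside, 3 mm above the underside. Above, up to 58 mm: a round splined barrel, 35 mm across, to grip from above in any direction, firmly (40 N or more), fingertips just clear of the skirt
- freehub_grip (a point): the point on the freehub body's axis 40 mm above its underside, in the middle of the splined barrel
- stand: hub stand: a dark blue iron plate 140 x 140 mm, top at 28 mm, on rubber feet, with a black waisted hub shell (60 mm across) upright on it; 3.5 kg, not clamped. Origin: centre of its underside, on the bench; z up the hub's axis. The freehub body's underside rests on a shoulder 92 mm above the origin; a boss 33 mm across and 17 mm high, with two ribs, goes up inside its skirt
- hub_top (a point): centre of the top of the hub's boss, 109 mm above the stand's underside, hidden at the start. The seal lip snaps over the boss's two ribs: a straight pull lifts the stand (37 N) first. Leaned 0.10 to 0.15 rad each way about this point, any direction, raised 2 to 3 mm in the first lean (the skirt's edge needs it) and 1 to 2 mm in each swing after, it works loose, free once its underside is 13 mm up all round
- lube_bottle: a tall slim bottle with a wood-coloured cap, 46 mm across, 153 mm tall, standing behind the stand; origin at the centre of its underside; a bystander
- grease_tub: a black tub with a yellow lid, 70 mm across, 74 mm tall; origin at the centre of its underside; a bystander
- cassette: a steel sprocket cassette lying flat, 128 mm across, 29 mm high; origin at the centre of its underside; a bystander
Things that resemble listed ones, but are neither listed nor needed, are in the scene too. There is more than one size of the freehub; the one meant has the size given above.

How it is judged:
On the way, in this order (a step that is already met when the one before it is completed fails the run):
1. the freehub body is rocked over by at least 4 degrees while still stuck on the hub (angle between freehub's own z axis and vertical above 0.07 rad and z of freehub in the frame of hub_top below -0.007 m and horizontal distance between freehub and hub_top below 0.01 m).
2. it is rocked back through upright (within 2 degrees), still stuck on the hub (angle between freehub's own z axis and vertical below 0.035 rad and z of freehub in the frame of hub_top below -0.007 m).
3. it is rocked over again by at least 4 degrees, still on the hub (angle between freehub's own z axis and vertical above 0.07 rad and z of freehub in the frame of hub_top below -0.004 m and horizontal distance between freehub and hub_top below 0.01 m).
At the end, for the whole second after the job is handed in: The freehub body is held by the fingers, upright within 11 degrees and still, its underside 4 to 60 mm above the top of the hub's boss and within 25 mm of the hub's axis, touching the stand nowhere; the stand stands flat on the bench (z of freehub in the frame of hub_top between 0.004 and 0.06 m and horizontal distance between freehub and hub_top below 0.025 m and angle between freehub's own z axis and vertical below 0.2 rad and contact force between freehub and the fingers above 1 N and contact force between freehub and stand below 0.1 N and linear speed of freehub below 0.03 m/s and height (world z) of stand below 0.004 m and angle between stand's own z axis and vertical below 0.03 rad); the arm keeps its last pose, push and grip.
It fails at once if the hub stand is lifted off the bench by more than 8 mm, tipped by more than 5 degrees or dragged more than 50 mm (height (world z) of stand above 0.008 m or angle between stand's own z axis and vertical above 0.087 rad or distance of stand from where it was at the start of the episode above 0.05 m).
It fails at once if the bottle, the tub or the cassette is moved by more than 30 mm (distance of any of lube_bottle, grease_tub, cassette from where it was at the start of the episode above 0.03 m).
It also fails if it takes over 54 s, if anything falls off the work surface, if the arm or the gripper's body presses on something with over 40 N, if the wrist force passes 120 N, or if a joint passes its speed limit or range.

## Robot

A 7-joint arm with a two-finger parallel gripper is mounted at the origin on a cart in front of the work surface, level with it; the furniture and walls round the work are solid. World frame = base frame: x ahead of the robot, y to its left, z up, the work surface at z = 0. Lengths are in m, angles in rad, forces in N, time in s.
With the tool pointing down it reaches from about 0.425 to 0.875 m from the base axis. Payload 9.9 kg.
Tool frame: the origin (TCP) lies midway between the tips of the shut fingers; the grasp point (between the pads) lies 19 mm behind it; z points along the fingers, y is the line along which they close (so a half turn about z gives the same grasp; the last joint's range is limited). The gripper opens to 85 mm and grips with 20 to 120 N. Pads are 22 mm wide; open, the fingers measure 114 mm over their backs; the gripper's body (76 mm by 85 mm) begins 54 mm behind the grasp point. The pads swing forward as they close: fully open they stand 13 mm farther back than shut.
Start: joints at [-0.084, 0.576, 0.025, 1.437, -0.015, 1.129, -0.057], TCP at [0.675, 0, 0.231] pointing down, gripper open.
Joint ranges: [-2.76, 2.76], [-0.34, 2.15], [-1.52, 1.57], [0.19, 2.46], [-1.09, 4.23], [0.17, 1.99], [-2.82, 2.82]. Speed limits (rad/s): [2.22, 2.22, 3.01, 3.01, 3.14, 3.14, 3.14].

## Interface

Orientations are given as a 3x3 rotation matrix whose columns are the frame's x, y, z axes.
In Python, from rig import bot, viewer, hand_in gives the robot as it stands.
- The arm moves only by the tool drive_tool, never from a script. Its arguments are lists of equal length, an entry for each row: "hand": the opening, from -1 (shut) to 1 (fully open); "delta_pos": the shift along the tool's x, y, z in cm, a list of three; "twist": the turn, a rotation vector about the tool's x, y, z in units of 10 degrees (1.0 is 10 degrees), a list of three. A call has 1 to 20 rows; each row is the pose to reach, as a shift and turn from the pose commanded when the call began, along the tool's axes at that moment; what a row does not reach only later rows make up. A row lasts 1/8 s, in which the tool goes at most 62.5 mm and 10.7 degrees, less where a joint would pass 70% of its speed; a pose out of reach is approached as far as the arm can. A call with a gripper value outside its range is refused whole. The fingers move at their own pace and stop on an object; the grip force is fixed at half the most. Time passes only in rows, so rows that repeat a pose let the fingers close. It gives the time, the measured TCP pose, the force, the opening and the grip force at its end, in the units of the state.
- bot.sense(): the state, without advancing time (a new reading comes with each control period).
- viewer.capture(name): name is "scene" or "side" or "wrist"; returns the picture (400x640x3 uint8, red, green, blue); there is no depth.
- viewer.camera_info(name): a dict with "fx", "fy", "cx", "cy" (pixels), "k1" (the pictures are not rectified: a ray, as slopes to the right and down, at radius r is drawn at 1 + k1 r^2 times it, then the intrinsics apply), "R" (3x3) and "t" (3): a world point X has camera coordinates R X + t. Camera axes: x right, y down, z forward; pixel columns grow to the right and rows downward; lengths in m; the calibration is good to about 2 mm. A picture is of the moment at which its call begins: read the wrist's pose just before it. camera_info takes no time and is no camera call; for the wrist camera it gives the pose at the moment of the call.
- hand_in(): hands the job in; it is judged then, once.
The state is a dict: "time_s": time; "joint_positions": joint angles; "joint_velocities": joint speeds; "joint_torque": joint torques, N m; "ee_pos": TCP position; "eef_rot": TCP orientation; "contact_force": force on the tool from outside, world axes, zero at the start; "ft_torque": the same for the moment, N m; "opening": opening from 0.0 (shut) to 1.0 (fully open); "gripper_force": force on a finger pad.
Only numpy, scipy, OpenCV 4.12 (cv2) and the standard library are available. Lean on these libraries where they do the work, as an engineer would, in place of code of your own. Each camera call takes 0.05 s, during which the arm holds its last target. There are 200 camera calls.

## Working session

There is one attempt and no reset: what is moved stays moved. The work goes in short steps, Python scripts to look and compute and a tool call to move; the robot and the scene stay as the last step left them, time stands still between calls to the robot, and variables do not carry over. Pictures are saved under pics/ and viewed, at most 10 in all, crops included, and the job is handed in when it is done.

Besides the shell and the picture viewer there is one more tool, called after "Request:" as name(argument=value, ...) on one line, values as JSON. drive_tool: Moves the arm, as the interface text tells. Its arguments: {"type":"object","properties":{"hand":{"type":"array"},"delta_pos":{"type":"array"},"twist":{"type":"array"}},"required":["hand","delta_pos","twist"]}

```bash
mkdir -p pics; cat > h.py <<'E'
import numpy as np, cv2
from rig import bot, viewer, hand_in
def ray(n,u,v,ci=None):
    c=ci or viewer.camera_info(n); K=np.array([[c['fx'],0,c['cx']],[0,c['fy'],c['cy']],[0,0,1.]])
    p=cv2.undistortPoints(np.array([[[u,v]]],float),K,np.array([c['k1'],0,0,0.]))[0,0]
    R=np.array(c['R']);t=np.array(c['t'])
    return -R.T@t, R.T@np.array([p[0],p[1],1])
def onz(n,u,v,z,ci=None):
    o,d=ray(n,u,v,ci); return o+d*(z-o[2])/d[2]
def proj(n,X,ci=None):
    c=ci or viewer.camera_info(n); p=np.array(c['R'])@np.array(X)+np.array(c['t']); x,y=p[:2]/p[2]; s=1+c['k1']*(x*x+y*y)
    return np.array([c['fx']*x*s+c['cx'],c['fy']*y*s+c['cy']])
E
python3 - <<'E'
from h import *
ims=[]
for n in("scene","side","wrist"):
    im=viewer.capture(n)[:,:,::-1].copy(); cv2.imwrite(f'pics/{n}0.png',im)
    c=viewer.camera_info(n); print(n,c['k1'],c['fx'],(-np.array(c['R']).T@np.array(c['t'])).round(3))
print(bot.sense()['time_s'])
E
```

```text
scene -0.12942970962232828 494.68256507050614 [-0.155 -0.847  1.221]
side -0.02325626829178711 363.50850670153204 [0.414 0.772 0.64 ]
wrist -0.028591606217461294 300.20917983555154 [0.674 0.074 0.374]
0.15
```

View pics/scene0.png

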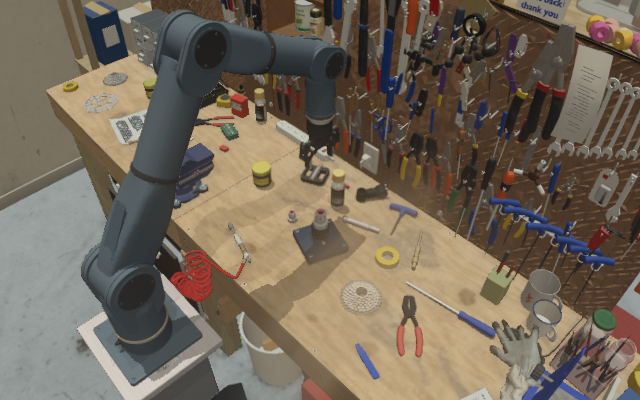

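View pics/side0.png

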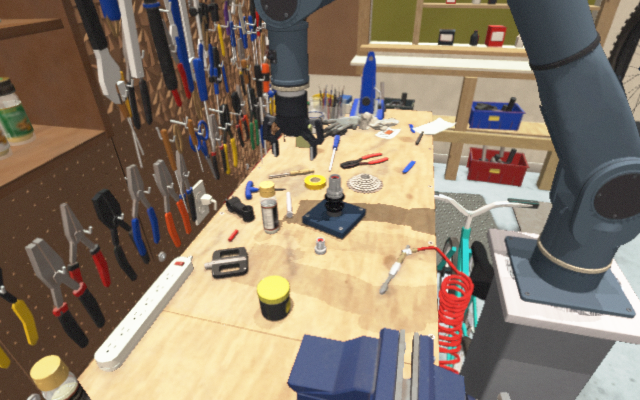

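View pics/wrist0.png

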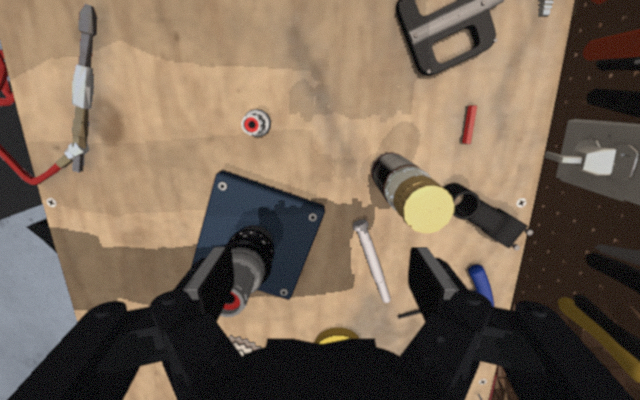

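The freehub on the stand is at scene (321,215), side (335,187) and wrist (240,275). The smaller, similar piece lying on the bench is at scene (292,216), side (320,246) and wrist (256,123). The one on the hub plate fits the description; I'll confirm it in an enlarged crop.

```bash
python3 - <<'E'
from h import *
a=cv2.imread('pics/scene0.png')[170:270,260:360]; b=cv2.imread('pics/side0.png')[160:260,290:390]; 
cv2.imwrite('pics/c1.png',cv2.resize(np.hstack([a,b]),None,fx=4,fy=4,interpolation=cv2.INTER_CUBIC))
# plate corners / blue blobs
w=cv2.imread('pics/wrist0.png'); hsv=cv2.cvtColor(w,cv2.COLOR_BGR2HSV)
red=cv2.inRange(hsv,(0,120,90),(8,255,255))|cv2.inRange(hsv,(172,120,90),(180,255,255))
n,l,s,c=cv2.connectedComponentsWithStats(red)
for i in range(1,n):
    if s[i,4]>30: print('red',c[i].round(1),s[i])
for u,v in [(222,186),(313,217),(284,293)]: print('plate screws',onz('wrist',u,v,.028).round(4))
for n,u,v in [('wrist',234,301),('scene',320,212),('side',336,178)]: print(n,onz(n,u,v,.150).round(4))
print(np.array(bot.sense()['eef_rot']).round(3),bot.sense()['ee_pos'])
E
```

```text
red [ 1.5 69.7] [ 0 57  6 28 94]
red [ 6.4 95.5] [  0  80  15  26 228]
red [468.7 124. ] [462 105  15  39 331]
red [250.7 124.4] [244 118  14  14 123]
red [ 29.4 171. ] [  0 149  61  36 481]
red [232.5 303.6] [224 292  16  18 128]
red [492.8 386.7] [489 375   8  25  48]
plate screws [ 0.5556 -0.0198  0.028 ]
plate screws [ 0.6644 -0.0593  0.028 ]
plate screws [ 0.6247 -0.1685  0.028 ]
wrist [ 0.5978 -0.0913  0.15  ]
scene [ 0.5914 -0.0939  0.15  ]
side [ 0.5835 -0.0809  0.15  ]
[[-0.     1.    -0.001]
 [ 1.     0.    -0.   ]
 [-0.    -0.001 -1.   ]] [6.74679823e-01 1.22743953e-05 2.30647599e-01]
```

View pics/c1.png

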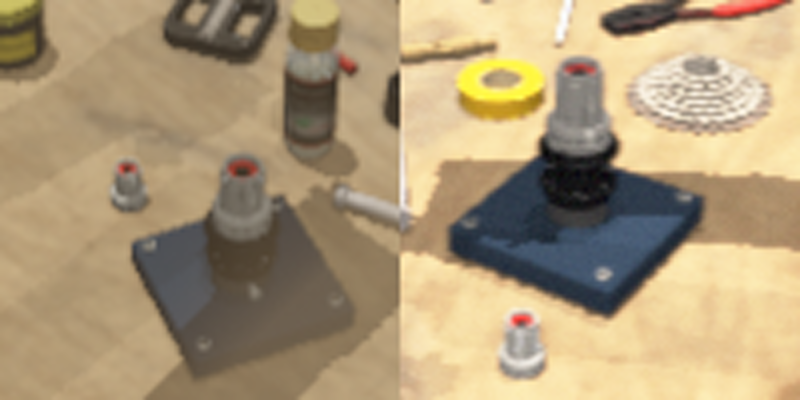

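The crop confirms it: the large freehub stands on the black hub at scene (321,212), and the small look-alike on the bench is the decoy. The axis is at about (0.591, -0.094). Moving above it.

Request:
drive_tool(hand=[1, 1, 1, 1, 1, 1], delta_pos=[[-4, -3.5, 0], [-8, -7, 0], [-9.4, -8.4, 1], [-9.4, -8.4, 2], [-9.4, -8.4, 2], [-9.4, -8.4, 2]], twist=[[0, 0, 0], [0, 0, 0], [0, 0, 0], [0, 0, 0], [0, 0, 0], [0, 0, 0]])

```text
time_s: 0.9
ee_pos: [0.5919, -0.0927, 0.2112]
eef_rot: [[-0.002, 1.0, 0.0], [1.0, 0.002, 0.001], [0.001, 0.0, -1.0]]
contact_force: [-0.4, 0.3, 1.2]
opening: 1.0
gripper_force: 0.0
```

```bash
python3 - <<'E'
from h import *
im=viewer.capture('wrist')[:,:,::-1].copy();c=viewer.camera_info('wrist')
for z,col in((.150,17.5),(.110,24)):
    for a in np.linspace(0,6.28,60):
        p=proj('wrist',[.591+col/1000*np.cos(a),-.094+col/1000*np.sin(a),z],c); cv2.circle(im,tuple(int(q) for q in p),1,(0,255,0) if z>.12 else (255,255,0),-1)
p=proj('wrist',[.591,-.094,.13],c);u,v=[int(q) for q in p];print(u,v)
y0=max(0,min(v-100,200));x0=max(0,u-133)
cv2.imwrite('pics/w1.png',cv2.resize(im[y0:y0+200,x0:x0+266],None,fx=3,fy=3));print(x0,y0)
E
```

```text
320 203
187 103
```

View pics/w1.png

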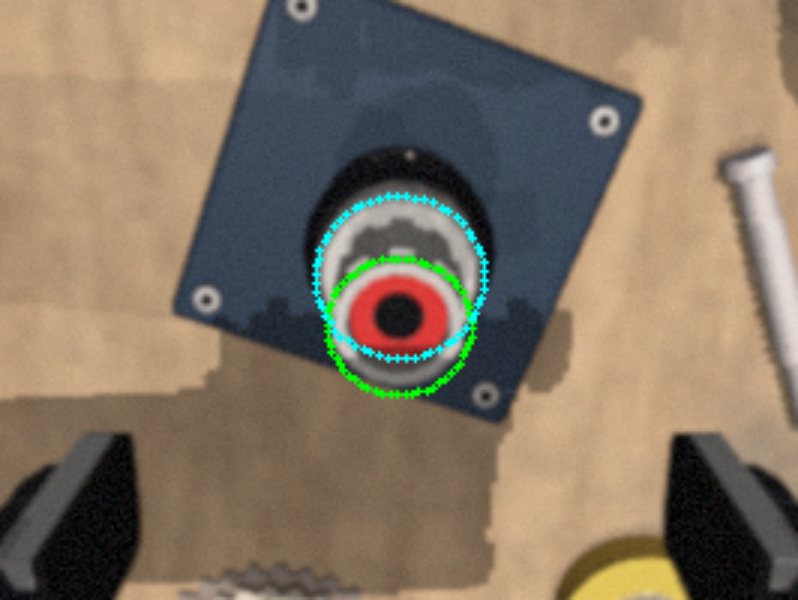

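The circles drawn for the assumed axis match the rim (centre 400,327 in the crop) and skirt, both within about 1 mm. Descending and gripping.

Request:
drive_tool(hand=[1, 1, 1, 1, 1, 1, 1, -1, -1, -1, -1, -1, -1, -1, -1, -1], delta_pos=[[-0.1, -0.1, 2.5], [-0.1, -0.1, 5], [-0.1, -0.1, 7], [-0.1, -0.1, 8.5], [-0.1, -0.1, 9.7], [-0.1, -0.1, 9.7], [-0.1, -0.1, 9.7], [-0.1, -0.1, 9.7], [-0.1, -0.1, 9.7], [-0.1, -0.1, 9.7], [-0.1, -0.1, 9.7], [-0.1, -0.1, 9.7], [-0.1, -0.1, 9.7], [-0.1, -0.1, 9.7], [-0.1, -0.1, 9.7], [-0.1, -0.1, 9.7]], twist=[[0, 0, 0], [0, 0, 0], [0, 0, 0], [0, 0, 0], [0, 0, 0], [0, 0, 0], [0, 0, 0], [0, 0, 0], [0, 0, 0], [0, 0, 0], [0, 0, 0], [0, 0, 0], [0, 0, 0], [0, 0, 0], [0, 0, 0], [0, 0, 0]])

```text
time_s: 2.95
ee_pos: [0.5904, -0.0951, 0.1148]
eef_rot: [[0.0, 1.0, 0.001], [1.0, -0.0, -0.0], [-0.0, 0.001, -1.0]]
contact_force: [0.5, -0.4, 7.1]
opening: 0.388
gripper_force: 59.3
```

```bash
python3 - <<'E'
from h import *
s=bot.sense();print(s['contact_force'],s['ft_torque'],s['gripper_force'],s['opening'],s['ee_pos'])
ims=[]
for n in('scene','side'):
    im=viewer.capture(n)[:,:,::-1].copy();u,v=proj(n,[.591,-.094,.11]).astype(int)
    ims.append(cv2.resize(im[v-50:v+50,u-50:u+50],None,fx=4,fy=4,interpolation=cv2.INTER_CUBIC))
cv2.imwrite('pics/g1.png',np.hstack(ims))
E
```

```text
[ 0.52445023 -0.41218034  7.097838  ] [0.00802588 0.17370815 0.04096141] 59.27070736885071 0.38771948284666086 [ 0.59040658 -0.09506067  0.11483405]
```

View pics/g1.png

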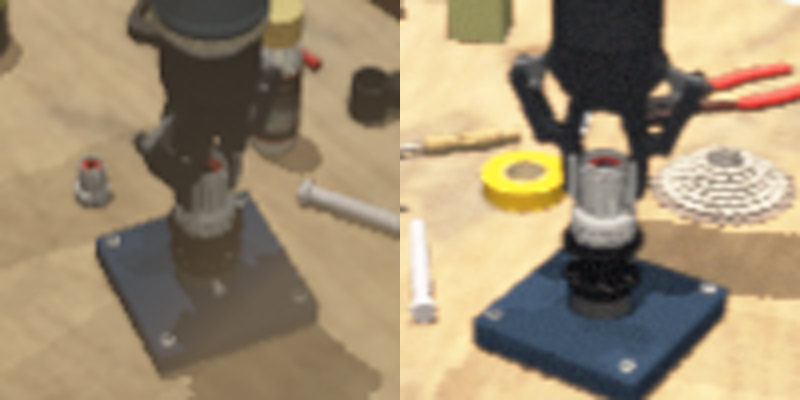

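Side crop: the pads straddle the splined barrel just above the skirt, gripping at 59 N. First lean.

Request:
drive_tool(hand=[-1, -1, -1, -1, -1, -1, -1, -1], delta_pos=[[0, 0.01, -0.06], [0, 0.03, -0.12], [0, 0.04, -0.18], [0, 0.06, -0.25], [0, 0.07, -0.25], [0, 0.08, -0.25], [0, 0.08, -0.25], [0, 0.08, -0.25]], twist=[[0.12, 0, 0], [0.25, 0, 0], [0.38, 0, 0], [0.5, 0, 0], [0.62, 0, 0], [0.75, 0, 0], [0.75, 0, 0], [0.75, 0, 0]])

```text
time_s: 4.05
ee_pos: [0.5928, -0.095, 0.1172]
eef_rot: [[-0.0, 0.992, -0.128], [1.0, 0.0, -0.0], [-0.0, -0.128, -0.992]]
contact_force: [7.0, -0.6, 1.7]
opening: 0.391
gripper_force: 61.0
```

```bash
python3 - <<'E'
from h import *
s=bot.sense();print(s['contact_force'],s['ft_torque'])
ims=[]
for n in('scene','side'):
    im=viewer.capture(n)[:,:,::-1].copy();u,v=proj(n,[.591,-.094,.11]).astype(int)
    ims.append(cv2.resize(im[v-50:v+50,u-50:u+50],None,fx=4,fy=4,interpolation=cv2.INTER_CUBIC))
cv2.imwrite('pics/g2.png',np.hstack(ims))
E
```

```text
[ 6.96895252 -0.58329009  1.74641631] [-0.17576205 -1.91222901 -0.02516677]
```

View pics/g2.png

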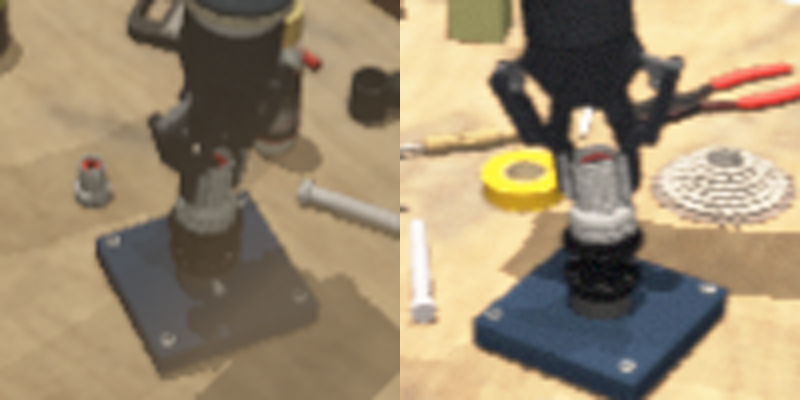

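The crop shows the freehub leaned about 7° with the stand flat. Swinging back through upright and over the other way.

Request:
drive_tool(hand=[-1, -1, -1, -1, -1, -1, -1, -1, -1, -1, -1, -1, -1, -1, -1], delta_pos=[[0, -0.02, -0.01], [0, -0.03, -0.02], [0, -0.05, -0.03], [0, -0.06, -0.04], [0, -0.07, -0.06], [0, -0.09, -0.07], [0, -0.09, -0.07], [0, -0.09, -0.07], [0, -0.1, -0.08], [0, -0.12, -0.09], [0, -0.13, -0.1], [0, -0.15, -0.12], [0, -0.17, -0.13], [0, -0.17, -0.13], [0, -0.17, -0.13]], twist=[[-0.12, 0, 0], [-0.25, 0, 0], [-0.38, 0, 0], [-0.5, 0, 0], [-0.62, 0, 0], [-0.75, 0, 0], [-0.75, 0, 0], [-0.75, 0, 0], [-0.9, 0, 0], [-1.05, 0, 0], [-1.2, 0, 0], [-1.35, 0, 0], [-1.5, 0, 0], [-1.5, 0, 0], [-1.5, 0, 0]])

```text
time_s: 6.02
ee_pos: [0.5887, -0.0949, 0.1176]
eef_rot: [[-0.0, 0.992, 0.128], [1.0, -0.0, 0.0], [0.0, 0.128, -0.992]]
contact_force: [2.5, -1.0, -7.5]
opening: 0.391
gripper_force: 62.5
```

Request:
drive_tool(hand=[-1, -1, -1, -1, -1, -1, -1, -1, -1, -1, -1, -1, -1, -1, -1, -1, -1, -1, -1, -1], delta_pos=[[0, 0.02, -0.02], [0, 0.05, -0.03], [0, 0.07, -0.05], [0, 0.1, -0.07], [0, 0.12, -0.08], [0, 0.14, -0.1], [0, 0.17, -0.12], [0, 0.19, -0.13], [0, 0.19, -0.13], [0, 0.19, -0.13], [0, 0.17, -0.15], [0, 0.15, -0.17], [0, 0.13, -0.19], [0, 0.11, -0.21], [0, 0.1, -0.24], [0, 0.08, -0.26], [0, 0.06, -0.28], [0, 0.04, -0.3], [0, 0.04, -0.3], [0, 0.04, -0.3]], twist=[[0.2, 0, 0], [0.4, 0, 0], [0.6, 0, 0], [0.8, 0, 0], [1.0, 0, 0], [1.2, 0, 0], [1.4, 0, 0], [1.5, 0, 0], [1.5, 0, 0], [1.5, 0, 0], [1.3, 0, 0], [1.1, 0, 0], [0.9, 0, 0], [0.7, 0, 0], [0.5, 0, 0], [0.3, 0, 0], [0.1, 0, 0], [0, 0, 0], [0, 0, 0], [0, 0, 0]])

```text
time_s: 8.52
ee_pos: [0.5885, -0.095, 0.1209]
eef_rot: [[0.0, 0.992, 0.128], [1.0, -0.0, 0.0], [0.0, 0.128, -0.992]]
contact_force: [-1.9, -0.4, -1.4]
opening: 0.389
gripper_force: 62.8
```

```bash
python3 - <<'E'
from h import *
s=bot.sense();print(s['contact_force'],s['ft_torque'])
ims=[]
for n in('scene','side'):
    im=viewer.capture(n)[:,:,::-1].copy();u,v=proj(n,[.591,-.094,.11]).astype(int)
    ims.append(cv2.resize(im[v-50:v+50,u-50:u+50],None,fx=4,fy=4,interpolation=cv2.INTER_CUBIC))
cv2.imwrite('pics/g3.png',np.hstack(ims))
E
```

```text
[-1.91602967 -0.35899956 -1.38484449] [-0.17530487  1.0452161  -0.00215068]
```

View pics/g3.png

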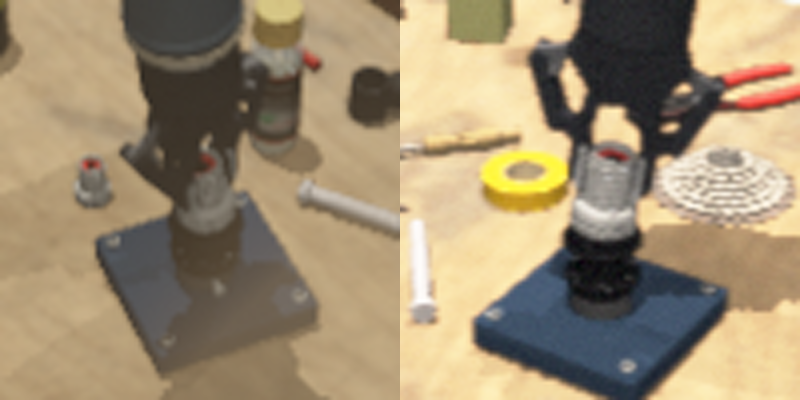

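The body is leaning left in the side crop at (605,190), raised about 6 mm, and the stand has not moved. I'll repeat the cycle.

Request:
drive_tool(hand=[-1, -1, -1, -1, -1, -1, -1, -1, -1, -1, -1, -1, -1, -1, -1, -1, -1, -1, -1, -1], delta_pos=[[0, 0.02, -0.02], [0, 0.05, -0.03], [0, 0.07, -0.05], [0, 0.1, -0.07], [0, 0.12, -0.08], [0, 0.14, -0.1], [0, 0.17, -0.12], [0, 0.19, -0.13], [0, 0.19, -0.13], [0, 0.19, -0.13], [0, 0.17, -0.15], [0, 0.15, -0.17], [0, 0.13, -0.19], [0, 0.11, -0.21], [0, 0.1, -0.24], [0, 0.08, -0.26], [0, 0.06, -0.28], [0, 0.04, -0.3], [0, 0.04, -0.3], [0, 0.04, -0.3]], twist=[[0.2, 0, 0], [0.4, 0, 0], [0.6, 0, 0], [0.8, 0, 0], [1.0, 0, 0], [1.2, 0, 0], [1.4, 0, 0], [1.5, 0, 0], [1.5, 0, 0], [1.5, 0, 0], [1.3, 0, 0], [1.1, 0, 0], [0.9, 0, 0], [0.7, 0, 0], [0.5, 0, 0], [0.3, 0, 0], [0.1, 0, 0], [0, 0, 0], [0, 0, 0], [0, 0, 0]])

```text
time_s: 11.12
ee_pos: [0.5885, -0.095, 0.1242]
eef_rot: [[0.0, 0.992, 0.129], [1.0, -0.0, 0.0], [0.0, 0.129, -0.992]]
contact_force: [0.9, 0.2, -9.3]
opening: 0.388
gripper_force: 62.6
```

Request:
drive_tool(hand=[-1, -1, -1, -1, -1, -1, -1, -1, -1, -1, -1, -1, -1, -1, -1, -1, -1, -1, -1, -1], delta_pos=[[0, 0.02, -0.02], [0, 0.05, -0.03], [0, 0.07, -0.05], [0, 0.1, -0.07], [0, 0.12, -0.08], [0, 0.14, -0.1], [0, 0.17, -0.12], [0, 0.19, -0.13], [0, 0.19, -0.13], [0, 0.19, -0.13], [0, 0.17, -0.15], [0, 0.15, -0.17], [0, 0.13, -0.19], [0, 0.11, -0.21], [0, 0.1, -0.24], [0, 0.08, -0.26], [0, 0.06, -0.28], [0, 0.04, -0.3], [0, 0.04, -0.3], [0, 0.04, -0.3]], twist=[[0.2, 0, 0], [0.4, 0, 0], [0.6, 0, 0], [0.8, 0, 0], [1.0, 0, 0], [1.2, 0, 0], [1.4, 0, 0], [1.5, 0, 0], [1.5, 0, 0], [1.5, 0, 0], [1.3, 0, 0], [1.1, 0, 0], [0.9, 0, 0], [0.7, 0, 0], [0.5, 0, 0], [0.3, 0, 0], [0.1, 0, 0], [0, 0, 0], [0, 0, 0], [0, 0, 0]])

```text
time_s: 13.62
ee_pos: [0.588, -0.0951, 0.1273]
eef_rot: [[0.0, 0.992, 0.128], [1.0, -0.0, -0.0], [0.0, 0.128, -0.992]]
contact_force: [-6.1, 0.4, 2.6]
opening: 0.387
gripper_force: 63.6
```

Request:
drive_tool(hand=[-1, -1, -1, -1, -1, -1, -1, -1, -1, -1, -1, -1, -1, -1, -1, -1, -1, -1, -1, -1], delta_pos=[[0, 0.02, -0.02], [0, 0.05, -0.03], [0, 0.07, -0.05], [0, 0.1, -0.07], [0, 0.12, -0.08], [0, 0.14, -0.1], [0, 0.17, -0.12], [0, 0.19, -0.13], [0, 0.19, -0.13], [0, 0.19, -0.13], [0, 0.17, -0.15], [0, 0.15, -0.17], [0, 0.13, -0.19], [0, 0.11, -0.21], [0, 0.1, -0.24], [0, 0.08, -0.26], [0, 0.06, -0.28], [0, 0.04, -0.3], [0, 0.04, -0.3], [0, 0.04, -0.3]], twist=[[0.2, 0, 0], [0.4, 0, 0], [0.6, 0, 0], [0.8, 0, 0], [1.0, 0, 0], [1.2, 0, 0], [1.4, 0, 0], [1.5, 0, 0], [1.5, 0, 0], [1.5, 0, 0], [1.3, 0, 0], [1.1, 0, 0], [0.9, 0, 0], [0.7, 0, 0], [0.5, 0, 0], [0.3, 0, 0], [0.1, 0, 0], [0, 0, 0], [0, 0, 0], [0, 0, 0]])

```text
time_s: 16.12
ee_pos: [0.589, -0.095, 0.1303]
eef_rot: [[0.0, 0.992, 0.129], [1.0, -0.0, 0.0], [0.0, 0.129, -0.992]]
contact_force: [-2.3, -0.4, -3.0]
opening: 0.389
gripper_force: 63.2
```

```bash
python3 - <<'E'
from h import *
s=bot.sense();print(s['contact_force'],s['ft_torque'])
ims=[]
for n in('scene','side'):
    im=viewer.capture(n)[:,:,::-1].copy();u,v=proj(n,[.591,-.094,.11]).astype(int)
    ims.append(cv2.resize(im[v-50:v+50,u-50:u+50],None,fx=4,fy=4,interpolation=cv2.INTER_CUBIC))
cv2.imwrite('pics/g4.png',np.hstack(ims))
E
```

```text
[-2.28167333 -0.37074334 -3.04397321] [-0.04093966  0.78590378  0.00284677]
```

View pics/g4.png

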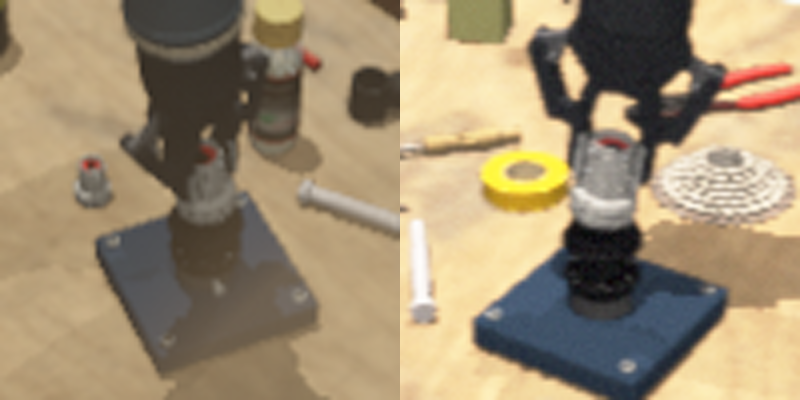

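The body has risen with the gripper (side crop, skirt bottom at about (605,228)) and the stand is still put. One more swing, then back to upright.

Request:
drive_tool(hand=[-1, -1, -1, -1, -1, -1, -1, -1, -1, -1, -1, -1, -1, -1, -1, -1, -1], delta_pos=[[0, 0.02, -0.02], [0, 0.05, -0.03], [0, 0.07, -0.05], [0, 0.1, -0.07], [0, 0.12, -0.08], [0, 0.14, -0.1], [0, 0.17, -0.12], [0, 0.19, -0.15], [0, 0.19, -0.15], [0, 0.19, -0.17], [0, 0.17, -0.19], [0, 0.15, -0.22], [0, 0.13, -0.25], [0, 0.12, -0.29], [0, 0.12, -0.29], [0, 0.12, -0.29], [0, 0.12, -0.29]], twist=[[0.2, 0, 0], [0.4, 0, 0], [0.6, 0, 0], [0.8, 0, 0], [1.0, 0, 0], [1.2, 0, 0], [1.4, 0, 0], [1.5, 0, 0], [1.5, 0, 0], [1.5, 0, 0], [1.3, 0, 0], [1.1, 0, 0], [0.9, 0, 0], [0.75, 0, 0], [0.75, 0, 0], [0.75, 0, 0], [0.75, 0, 0]])

```text
time_s: 18.35
ee_pos: [0.5903, -0.095, 0.1334]
eef_rot: [[-0.0, 1.0, -0.0], [1.0, 0.0, -0.0], [-0.0, -0.0, -1.0]]
contact_force: [-1.0, -0.3, -2.9]
opening: 0.39
gripper_force: 63.2
```

The vertical force, 2.9 N, is just the body's weight, so it is free. Lifting clear.

Request:
drive_tool(hand=[-1, -1, -1, -1, -1, -1, -1, -1, -1, -1, -1, -1], delta_pos=[[0, 0, -0.2], [0, 0, -0.4], [0, 0, -0.7], [0, 0, -1.0], [0, 0, -1.3], [0, 0, -1.6], [0, 0, -1.9], [0, 0, -2.0], [0, 0, -2.0], [0, 0, -2.0], [0, 0, -2.0], [0, 0, -2.0]], twist=[[0, 0, 0], [0, 0, 0], [0, 0, 0], [0, 0, 0], [0, 0, 0], [0, 0, 0], [0, 0, 0], [0, 0, 0], [0, 0, 0], [0, 0, 0], [0, 0, 0], [0, 0, 0]])

```text
time_s: 19.85
ee_pos: [0.5901, -0.095, 0.1534]
eef_rot: [[-0.0, 1.0, -0.0], [1.0, 0.0, -0.0], [-0.0, -0.0, -1.0]]
contact_force: [-0.9, 0.1, -3.6]
opening: 0.389
gripper_force: 63.2
```

```bash
python3 - <<'E'
from h import *
s=bot.sense();print(s['contact_force'],s['ft_torque'])
ims=[]
for n in('scene','side'):
    im=viewer.capture(n)[:,:,::-1].copy();u,v=proj(n,[.591,-.094,.11]).astype(int)
    ims.append(cv2.resize(im[v-50:v+50,u-50:u+50],None,fx=4,fy=4,interpolation=cv2.INTER_CUBIC))
cv2.imwrite('pics/g5.png',np.hstack(ims))
E
```

```text
[-0.87249789  0.06584298 -3.62073521] [-0.01222646  0.06324078 -0.03786119]
```

View pics/g5.png

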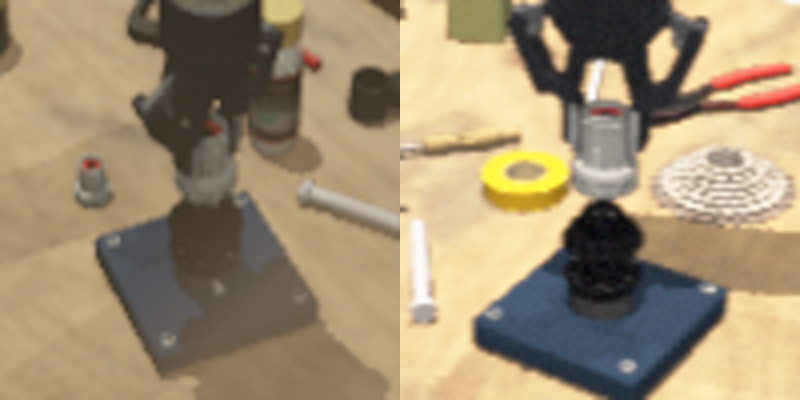

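The freed body hangs upright, with a gap of roughly 20 mm between its skirt (side crop, bottom edge at (605,198)) and the boss (top at (605,203)). Handing in.

```bash
python3 -c "
from rig import hand_in
print(hand_in())"
```

```text
the job is handed in; nothing more can be done
None
```

I rocked the freehub body free of the hub and handed the job in with it still gripped, upright and about 20 mm above the boss; the stand stayed flat in the camera views, but the hand-in returned no verdict.

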